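# Open the screw-capped sample vessel

### The arm

A 6-joint arm with a two-finger parallel gripper is mounted at the origin on a cart in front of the work surface, level with it; the furniture and walls round the work are solid. World frame = base frame: x ahead of the robot, y to its left, z up, the work surface at z = 0. Lengths are in m, angles in rad, forces in N, time in s.
With the tool pointing down it reaches from about 0.35 to 0.85 m from the base axis. Payload 8.1 kg.
Tool frame: the origin (TCP) lies on the centre line of the jaws, within the pads' length; the fingertips stand 11 mm ahead of it and the grasp point (between the pads) lies 8 mm behind it (tip_reach is the z of the fingertips in the tool frame, in m); z points along the fingers, y is the direction in which the jaws open and shut (so a half turn about z gives the same grasp; the last joint's range is limited). The gripper opens to 93 mm and grips with 3 to 60 N. Pads are 15 mm wide; open, the fingers measure 128 mm over their backs; the gripper's body (75 mm by 188 mm) begins 65 mm behind the grasp point.
Start: joints at [1.036, 0.13, 1.488, -0, 1.523, -0.085], TCP at [0.261, 0.54, 0.23] pointing down, gripper open.
Joint ranges: [-2.96, 2.96], [-0.89, 2.26], [0.02, 2.5], [-1.34, 4.48], [0, 2.73], [-2.66, 2.66]. Speed limits (rad/s): [2.39, 2.39, 2.79, 3.14, 3.14, 3.14].

### API

Orientations are given as a rotation vector (axis times angle).
In Python, from plant import read_state, read_camera, camera_params, close_job, silhouettes, tip_of, tip_reach gives the robot as it stands.
- The arm moves only by the shell command python3 -m creep 'ROWS' [FORCE]. ROWS is JSON, a list of rows, each a list of 5 numbers: the shift along the tool's x, y, z in m, then the turn about the tool's z in rad, then the closure in counts, from 0 (fully open) to 255 (shut). In form: [[dx, dy, dz, twist, gripper], ...]. A call has 1 to 12 rows; each row shifts and turns the commanded pose from where the row before left it, along the tool's axes as they then stand; what a row does not reach is not made up. A row lasts 1/12 s, in which the tool goes at most 41.7 mm and 7.16 degrees, less where a joint would pass 70% of its speed; a pose out of reach is approached as far as the arm can. A call is refused whole if a number of a shift passes 0.0417 or a number of a turn 0.125, either way. A call with a gripper value outside its range is refused whole. The fingers move at their own pace and stop on an object; FORCE is the grip in N (left out, the last holds). Time passes only in rows, so rows that do not move let the fingers close. It gives the time, the measured TCP pose, the force and the opening at its end, in the units of the state.
- read_state(): the state, without advancing time (a new reading comes with each control period).
- read_camera(name): name is "side" or "top"; returns the picture (400x640x3 uint8, red, green, blue); there is no depth.
- camera_params(name): a dict with "fov_y" (degrees; the focal length in pixels is half the picture's height over the tangent of half this angle, whatever the lens; pixels are square), "cx", "cy" (the principal point, pixels), "position" and "rotation" of the camera in the world. Camera axes: x right, y down, z forward; pixel columns grow to the right and rows downward; lengths in m; the calibration is good to about 2 mm. A picture is of the moment at which its call begins. camera_params takes no time and is no camera call.
- close_job(): hands the job in, once; it reports no verdict.
Trained networks look in the newest picture that a camera, given by its name, has taken for a name from the list of things; names that differ only in an ending like _2 or _b are one class to them, and where a whole thing is asked for, a point or a joint stands for the part that bears it (a point fixed in the world has none). Each returns a list of dicts, best first, with "confidence" (0 to 1); they miss things now and then, are a little off and sometimes report something else, mostly with a low value. They report only what shows in the picture. A call takes as long as a camera call. They do not tell look-alikes from the thing itself.
- silhouettes(camera, query): "region" (400x640 bool, what is visible of it) and "pixel" ([column, row] in pixels, amid what is visible of it).
- tip_of(camera, query): "pixel" ([column, row] in pixels: a listed point, or the origin of a listed thing).
The state is a dict: "t": time; "q": joint angles; "dq": joint speeds; "joint_torque": joint torques, N m; "tool_pos": TCP position; "orientation": TCP orientation; "force": force on the tool from outside, world axes, zero at the start; "wrist_torque": the same for the moment, N m; "opening": finger opening in m.
Only numpy, scipy, OpenCV 4.12 (cv2) and the standard library are available. Lean on these libraries where they do the work, as an engineer would, in place of code of your own. Each camera call takes 0.05 s, during which the arm holds its last target.

### The job

Push the locking pawl's post until the pawl has swung well away from the cap, and leave it there; then unscrew the cap from the sample vessel and lift it clear. Set the cap down gently, right way up and wholly on the notepad, without dropping it, and leave the beaker, the jar and the covered dish where they stand.

Things in the scene. Friction and masses are not known exactly. Their poses are not given: they have to be found in the camera images.
- vessel: Fixed round steel vessel: foot 124 mm across, body 100 mm, flat shoulder 70 mm above the worktop, then a threaded hollow neck, 48 mm over the thread, up to 100 mm. Origin: centre of the underside on the worktop; z up along the neck's axis. On its -x side a bracket carries the pawl, whose pivot is at x=-42, y=-55 mm.
- cap: Loose grey screw cap, 150 g: skirt 60 mm in diameter, 32.5 mm tall; on it the hub by which it is turned. Origin: centre of the skirt's underside (71.5 mm above the vessel's origin when screwed down), z up through the hub. At the foot of the skirt, on the cap's -x side, an ear 8 mm wide and 9 mm tall reaches 40 mm from the axis. The pawl's nose, 4 to 10 mm beside the ear, stops the cap turning.
- pawl (a joint): Angle of the flat aluminium locking pawl on its upright pivot beside the cap: near 0 in (nose beside the cap's ear), growing as it swings out, counter-clockwise from above, to a stop at 0.85 rad. Above 0.5 it is well away from the cap. Light friction (about 1.5 N at the post) keeps it where it is left.
- post_top (a point): Centre of the top of the upright black post on the pawl's tail: 11 mm in diameter, top 129 mm above the worktop, foot 50 mm lower, 40 mm from the pivot. With the pawl in it stands at x=-42, y=-95 mm in the vessel's frame; pushed toward the vessel's +x it swings about the pivot and takes the nose away from the cap.
- pad: Fixed flat notepad, 205 mm along its own x, 148 mm along y, 11 mm thick. Origin: centre of its underside on the worktop.
- beaker: Bystander: small beaker, 56 mm in diameter, 72 mm tall. Origin: centre of its underside.
- jar: Bystander: white-lidded clear jar, 52 mm in diameter, 62 mm tall. Origin: centre of its underside.
- dish: Bystander: low covered round dish, 61 mm in diameter, 16 mm tall. Origin: centre of its underside.
- hub_top (a point): Centre of the top of the cap's round, finely ribbed hub, 40 mm in diameter and 32 mm tall; 64.5 mm above the cap's origin, on its axis.
- neck_top (a point): Centre of the mouth of the neck, 100 mm above the worktop. Right-hand thread: turned counter-clockwise seen from above, the cap rises 4 mm per radian, turns easily, stays where it is left, and comes free about 4 rad (two thirds of a turn) from its start; then 30 mm straight up brings it off the neck. It cannot be pulled off sooner.
Things that resemble listed ones, but are neither listed nor needed, are in the scene too. Leave any blue, green or turquoise look-alike of the cap alone.

How it is judged:
By the outcome, as a careful person would: the job done as asked, in the order asked, and still so for the second after the job is handed in, with the robot touching nothing.
It also fails if it takes over 72 s, if anything falls off the work surface, if the arm or the gripper's body presses on something with over 40 N, if the wrist force passes 120 N, or if a joint passes its speed limit or range.

## Working session

There is one attempt and no reset: what is moved stays moved. The work goes in short steps, Python scripts to look and compute and a shell command to move; the robot and the scene stay as the last step left them, time stands still between calls to the robot, and variables do not carry over. Pictures are saved under pics/ and viewed, and the job is handed in when it is done.

```bash
ls; mkdir -p pics
python3 - <<'E'
from plant import *
import cv2
s=read_state(); print({k:(v if not hasattr(v,'tolist') else v.tolist()) for k,v in s.items()})
print(tip_reach)
for c in ("side","top"):
    im=read_camera(c); cv2.imwrite(f"pics/{c}0.png",im[:,:,::-1]); p=camera_params(c); print(c,p)
E
```

```text
pics
{'t': 0.0, 'q': [1.035578904228634, 0.13114621145581856, 1.4893051546598695, -2.6172808592884296e-05, 1.523004991258254, -0.0854047262559124], 'dq': [-0.0016324134422586768, 0.0001604992585823861, -0.0007788841298479453, -0.000398926395354186, 0.0011272435312970456, 0.00011670765045072797], 'joint_torque': [0.003295494316262193, -55.98511219024658, -49.17436122894287, 0.07693534484133124, 0.03561795805580914, -0.00018462471871316666], 'tool_pos': [0.26057981072781566, 0.5398333584935986, 0.2285821648478417], 'orientation': [-0.7004989110706241, -3.061940371550575, 0.002799731220628583], 'force': [-0.2836857309125257, 0.3177727028946668, -0.4240468485556351], 'wrist_torque': [-0.04244671759960479, 0.0008097139134193464, -0.01539906721293007], 'opening': 0.09298322419927438}
0.011
side {'fov_y': 44.80189886885834, 'cx': 319.6423586180687, 'cy': 199.75596572538245, 'position': array([0.29201791, 1.09919505, 0.73304625]), 'rotation': array([-0.3089671 ,  2.59489166, -1.56010891])}
top {'fov_y': 56.003269886695925, 'cx': 317.1352142568247, 'cy': 200.97839920993698, 'position': array([ 0.4065036 , -0.01247785,  1.08892469]), 'rotation': array([-2.13870906,  2.19947095, -0.15410911])}
```

View pics/side0.png

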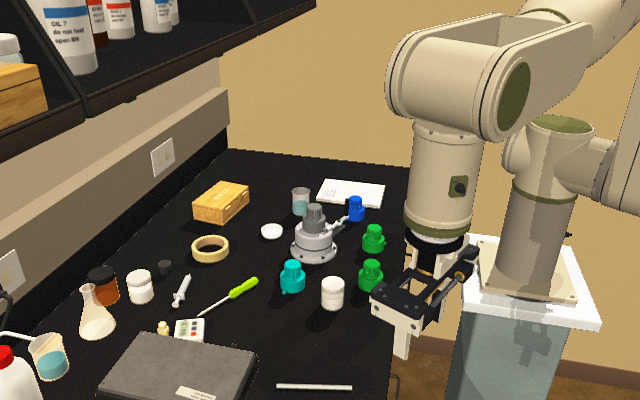

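View pics/top0.png

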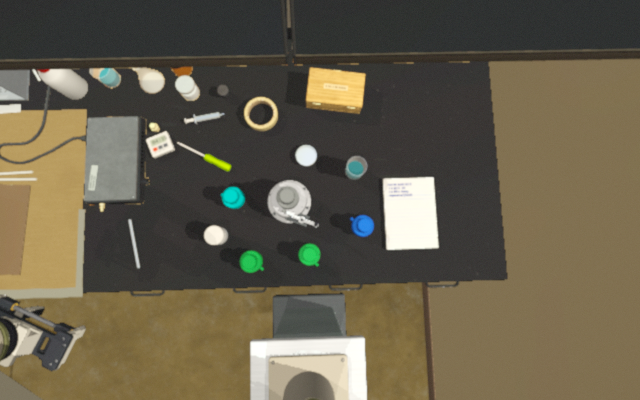

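Side picture: the grey-capped vessel is at about (314,230), the notepad at (352,192), and the gripper hangs at (410,300). Top picture: the vessel is at (289,200), with the pawl's bright tail going to about (315,222), and the pad is at (411,213).

Candidates for the cap (top picture): grey (287,196), turquoise (233,197), blue (363,226), green (251,261) and green (310,254). The grey one on the vessel is the one to choose.

```bash
cat > h.py <<'E'
import numpy as np, cv2
from scipy.spatial.transform import Rotation as R
from scipy.optimize import least_squares
from plant import *
P={c:camera_params(c) for c in("side","top")}
def f(c): return 200/np.tan(np.radians(P[c]['fov_y']/2))
def proj(c,X):
    p=P[c]; x=R.from_rotvec(p['rotation']).inv().apply(np.atleast_2d(X)-p['position'])
    return np.c_[p['cx']+f(c)*x[:,0]/x[:,2],p['cy']+f(c)*x[:,1]/x[:,2]]
def ray(c,px):
    p=P[c]; d=R.from_rotvec(p['rotation']).apply([(px[0]-p['cx'])/f(c),(px[1]-p['cy'])/f(c),1]); return np.array(p['position']),d
def atz(c,px,z):
    o,d=ray(c,px); return o+d*(z-o[2])/d[2]
def tri(a,b):
    o1,d1=ray("side",a);o2,d2=ray("top",b)
    A=np.c_[d1,-d2]; s=np.linalg.lstsq(A,o2-o1,rcond=None)[0]
    p,q=o1+s[0]*d1,o2+s[1]*d2; return (p+q)/2,np.linalg.norm(p-q)
def crop(c,u,v,w,h,s,name,im=None):
    im=read_camera(c) if im is None else im
    cv2.imwrite(name,cv2.resize(im[max(0,v-h):v+h,max(0,u-w):u+w,::-1],None,fx=s,fy=s,interpolation=cv2.INTER_CUBIC)); return im
E
python3 - <<'E'
from h import *
np.set_printoptions(precision=4,suppress=True)
crop("side",320,225,65,50,6,"pics/s1.png");crop("top",295,205,50,45,6,"pics/t1.png")
for q,z in [("vessel",0),("cap",.0715),("post_top",.129),("hub_top",.136),("neck_top",.1),("pad",0),("beaker",0),("jar",0),("dish",0)]:
  for c in("side","top"):
    print(q,c,[(np.round(d['pixel'],1).tolist(),round(d['confidence'],2),np.round(atz(c,d['pixel'],z)[:2],4).tolist()) for d in tip_of(c,q)])
E
```

```text
vessel side [([314.6, 227.9], 0.58, [0.5592, -0.0704]), ([312.1, 250.3], 0.57, [0.539, 0.0432]), ([331.4, 308.1], 0.27, [0.4418, 0.258])]
vessel top [([287.8, 198.9], 0.57, [0.5463, 0.0474])]
cap side [([290.2, 286.5], 0.97, [0.5279, 0.2934]), ([310.7, 226.5], 0.82, [0.5446, 0.0395]), ([370.1, 286.2], 0.81, [0.3598, 0.2493]), ([356.0, 218.4], 0.64, [0.4361, -0.0329]), ([372.4, 247.3], 0.56, [0.3747, 0.0962])]
cap top [([233.4, 198.9], 0.97, [0.541, 0.1909]), ([360.9, 225.0], 0.93, [0.4605, -0.1529]), ([250.3, 261.7], 0.93, [0.3712, 0.1466]), ([287.0, 201.9], 0.65, [0.5289, 0.0458]), ([308.9, 254.0], 0.64, [0.3869, -0.01])]
post_top side [([347.3, 197.3], 0.6, [0.4639, -0.0394])]
post_top top [([312.7, 225.1], 0.42, [0.4607, -0.0217])]
hub_top side [([292.3, 263.5], 0.96, [0.5217, 0.2973]), ([370.6, 262.5], 0.95, [0.3628, 0.2524]), ([354.5, 196.5], 0.84, [0.4442, -0.0357]), ([312.3, 205.4], 0.81, [0.5408, 0.041]), ([374.4, 228.5], 0.76, [0.3724, 0.1132]), ([313.1, 225.7], 0.53, [0.5154, 0.1378])]
hub_top top [([230.7, 197.7], 0.85, [0.5358, 0.1849]), ([284.9, 196.1], 0.8, [0.5362, 0.0472]), ([366.3, 225.4], 0.8, [0.4557, -0.1577]), ([250.7, 262.2], 0.59, [0.3722, 0.1355])]
neck_top side [([312.6, 220.0], 0.92, [0.5367, 0.0527]), ([271.1, 231.7], 0.4, [0.622, 0.1338])]
neck_top top [([287.7, 198.9], 0.92, [0.5335, 0.0422])]
pad side [([351.5, 194.2], 0.68, [0.491, -0.3077])]
pad top [([407.8, 215.1], 0.77, [0.4893, -0.3012])]
beaker side [([302.3, 210.1], 0.65, [0.6202, -0.1628])]
beaker top [([355.4, 172.4], 0.81, [0.6198, -0.1532])]
jar side [([333.4, 306.8], 0.77, [0.4383, 0.2526])]
jar top [([222.4, 236.5], 0.6, [0.4425, 0.2369])]
dish side [([271.3, 231.7], 0.79, [0.6735, -0.0188])]
dish top [([306.3, 150.9], 0.8, [0.6882, -0.0101]), ([216.7, 236.0], 0.51, [0.4444, 0.2532]), ([284.4, 200.6], 0.27, [0.5416, 0.0574])]
```

View pics/s1.png

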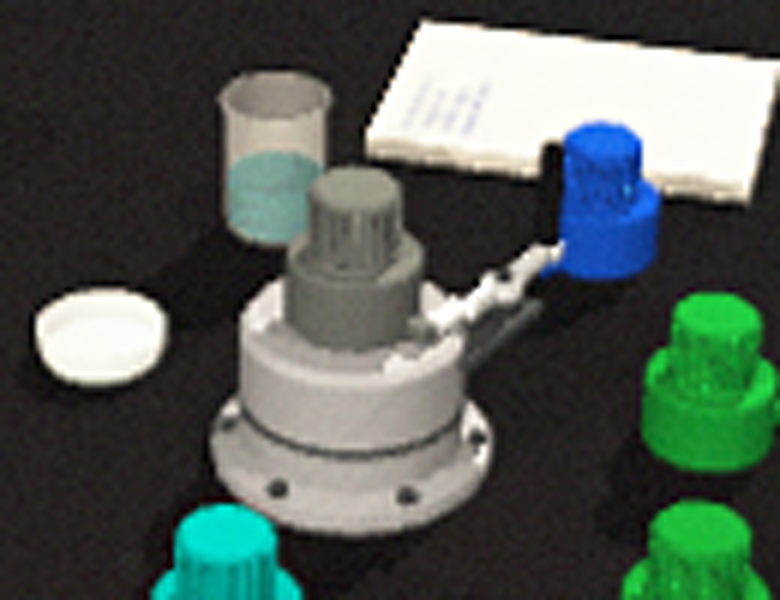

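View pics/t1.png

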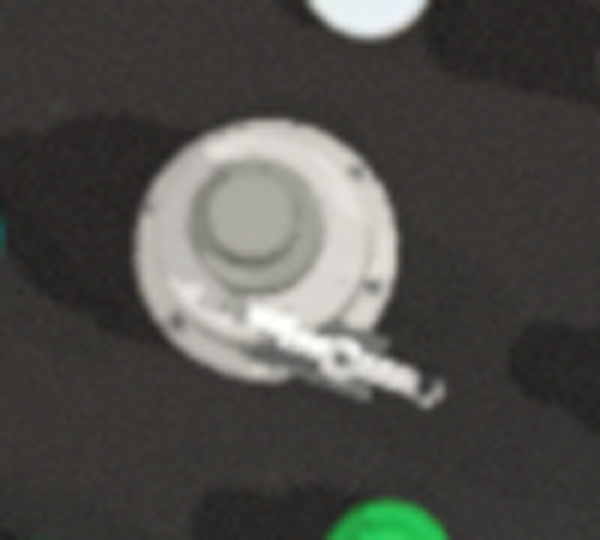

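The crops show the grey cap on the vessel, with hub top at side (314.5,206) and top (287,195.5). The black post is at side (347,199) and top (317,224), at the end of the white pawl. Next I'll refine the poses by fitting model outlines to the masks.

```bash
cat >> h.py <<'E'
def cyl(x,y,z0,z1,r,n=48):
    a=np.linspace(0,2*np.pi,n,endpoint=False); c=np.c_[x+r*np.cos(a),y+r*np.sin(a)]
    return np.r_[np.c_[c,np.full(n,z0)],np.c_[c,np.full(n,z1)]]
def mask(c,cyls,S=4):
    m=np.zeros((400*S,640*S),np.uint8)
    for k in cyls:
        p=(proj(c,k)+.5)*S
        cv2.fillConvexPoly(m,cv2.convexHull(p.astype(np.float32)).astype(np.int32),1)
    return cv2.resize(m.astype(np.float32),(640,400),interpolation=cv2.INTER_AREA)
def near(c,q,px):
    d=silhouettes(c,q); d=[e for e in d if np.hypot(*(np.array(e['pixel'])-px))<25]
    return d[0]['region'].astype(np.float32) if d else None
E
python3 - <<'E'
from h import *
from scipy.optimize import minimize
np.set_printoptions(precision=4,suppress=True)
for c,px in(("side",(314,220)),("top",(287,198))):
  read_camera(c)
  for q in("cap","vessel"):
    r=near(c,q,px)
    if r is None: print(c,q,None);continue
    ys,xs=np.where(r>0); print(c,q,r.sum(),xs.min(),xs.max(),ys.min(),ys.max())
    cv2.imwrite(f"pics/m_{c}_{q}.png",r*255)
    if q=="cap": mod=lambda v:[cyl(v[0],v[1],.0715,.104,.03),cyl(v[0],v[1],.104,.136,.02)]
    else: mod=lambda v:[cyl(v[0],v[1],0,.011,.062),cyl(v[0],v[1],0,.07,.05)]
    if q=="cap":
      cost=lambda v:np.abs(mask(c,mod(v))-r).sum()
    else:
      capm=lambda v:mask(c,[cyl(v[0],v[1],.0715,.104,.03),cyl(v[0],v[1],.104,.136,.02)])
      cost=lambda v:(np.abs(mask(c,mod(v))-r)*(1-capm(v))).sum()
    m=minimize(cost,[.539,.044],method="Nelder-Mead",options=dict(initial_simplex=[[.539,.044],[.55,.044],[.539,.055]]))
    print(m.x,m.fun)
for q in("pad","post_top","pawl"):
  for c in("side","top"):
    for d in silhouettes(c,q):
      ys,xs=np.where(d['region'])
      print(q,c,d['confidence'],d['pixel'],len(xs),xs.min(),xs.max(),ys.min(),ys.max())
      if q=="pad":
        cn,_=cv2.findContours(d['region'].astype(np.uint8),0,2); cn=max(cn,key=cv2.contourArea)
        a=cv2.approxPolyDP(cn,5,True)[:,0]; print([atz(c,p,.011)[:2].round(3).tolist() for p in a])
s=[85,110];t=[288,57];print(tri(s,t))
E
```

```text
side cap 567.0 302 326 203 232
[0.5377 0.0407] 59.0
side vessel 1601.0 290 348 199 263
[0.5362 0.0407] 290.890625
top cap 428.0 276 298 186 210
[0.54   0.0435] 27.5625
top vessel 980.0 268 316 181 224
[0.5388 0.0427] 235.75
pad side 0.85 [351.7, 190.5] 1270 316 383 179 207
[[0.593, -0.231], [0.504, -0.221], [0.478, -0.298], [0.437, -0.218], [0.394, -0.223], [0.396, -0.373], [0.595, -0.375]]
pad top 0.77 [407.9, 214.3] 3636 383 437 177 248
[[0.598, -0.376], [0.596, -0.232], [0.396, -0.239], [0.4, -0.377]]
post_top side 0.59 [342.9, 216.0] 198 327 348 198 228
post_top top 0.43 [302.7, 222.5] 128 288 318 211 225
pawl side 0.5 [343.4, 217.5] 188 326 348 198 230
pawl top 0.43 [303.8, 216.0] 140 288 317 211 225
(array([0.9536, 0.0902, 0.3158]), np.float64(0.27507167845245767))[ WARN:0@3.899] global loadsave.cpp:1063 imwrite_ Unsupported depth image for selected encoder is fallbacked to CV_8U.
```

Run:
```python
from h import *
from scipy.optimize import minimize
np.set_printoptions(precision=4,suppress=True)
V=np.array([.5385,.042])
for c,p in(("top",(316.5,224)),("top",(312.7,225.1)),("side",(347,198.5)),("side",(347.3,197.3))):
  X=atz(c,p,.129)[:2]; d=X-V; print(c,p,X,np.hypot(*d),np.degrees(np.arctan2(*d[::-1]))+113.85)
it=read_camera("top");iS=read_camera("side")
for yaw in (-15,-20,-25,-30):
  r=R.from_euler('z',yaw,degrees=True).as_matrix()[:2,:2]
  for nm,l,z in(("post",(-.042,-.095),.129),("foot",(-.042,-.095),.079),("pivot",(-.042,-.055),.085),("earTip",(-.04,0),.076)):
    X=np.r_[V+r@l,z]; print(yaw,nm,X,proj("top",X)[0],proj("side",X)[0])
crop("side",338,212,22,20,16,"pics/s2.png",iS);crop("top",304,217,22,16,16,"pics/t2.png",it)
```

```text
top (316.5, 224) [ 0.4632 -0.0315] 0.10523169738289823 -21.8299806015676
top (312.7, 225.1) [ 0.4607 -0.0217] 0.100598261651564 -26.82644516978047
side (347, 198.5) [ 0.4635 -0.0324] 0.10566538851961342 -21.390821756117504
side (347.3, 197.3) [ 0.4639 -0.0394] 0.11040393736220057 -18.66617801441666
-15 post [ 0.4733 -0.0389  0.129 ] [319.2671 219.9567] [343.7905 196.9526]
-15 foot [ 0.4733 -0.0389  0.079 ] [318.7943 221.2641] [342.9881 213.1743]
-15 pivot [ 0.4837 -0.0003  0.085 ] [304.2897 217.6483] [336.6126 217.6815]
-15 earTip [0.4999 0.0524 0.076 ] [284.6892 212.465 ] [326.3971 229.8275]
-20 post [ 0.4665 -0.0329  0.129 ] [317.004  222.6815] [345.8976 198.2738]
-20 foot [ 0.4665 -0.0329  0.079 ] [316.6419 223.8563] [345.0536 214.5511]
-20 pivot [0.4802 0.0047 0.085 ] [302.474  218.9967] [337.5412 218.7601]
-20 earTip [0.5009 0.0557 0.076 ] [283.4471 212.1114] [325.7256 230.4308]
-25 post [ 0.4603 -0.0263  0.129 ] [314.5069 225.2034] [347.7852 199.6807]
-25 foot [ 0.4603 -0.0263  0.079 ] [314.2673 226.2551] [346.9029 216.0176]
-25 pivot [0.4772 0.0099 0.085 ] [300.546  220.1837] [338.2913 219.8779]
-25 earTip [0.5022 0.0589 0.076 ] [282.2417 211.6513] [324.951 231.001]
-30 post [ 0.4546 -0.0193  0.129 ] [311.7947 227.5019] [349.4367 201.1652]
-30 foot [ 0.4546 -0.0193  0.079 ] [311.6884 228.4414] [348.5197 217.565 ]
-30 pivot [0.4746 0.0154 0.085 ] [298.5205 221.1998] [338.8553 221.0273]
-30 earTip [0.5039 0.062  0.076 ] [281.0825 211.0881] [324.0789 231.5333]
```

View pics/s2.png

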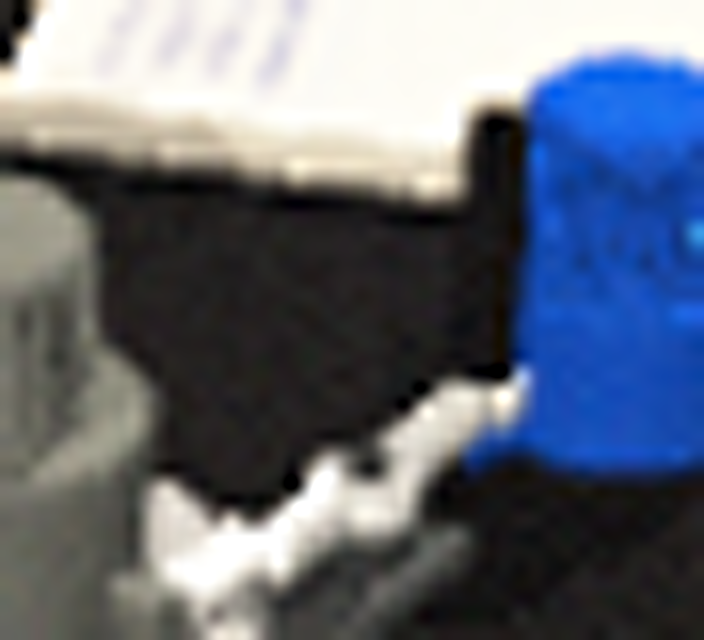

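View pics/t2.png

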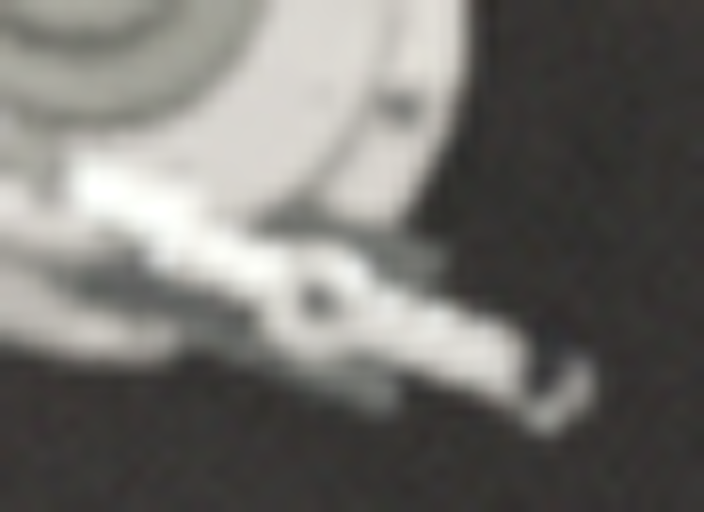

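The post is at about (0.4635,-0.031) and the vessel yaw is about -22°. The chord of the post's swing to 0.7 rad therefore points along world +x. Next I'll get the tool axes.

```bash
cat >> h.py <<'E'
def tool(s=None):
    s=s or read_state(); M=R.from_rotvec(s['orientation']).as_matrix(); return np.array(s['tool_pos']),M,s
def inT(dw,M=None):
    M=tool()[1] if M is None else M; return M.T@np.array(dw)
def rep(target=None):
    p,M,s=tool(); print("t",round(s['t'],2),"pos",p.round(4),"x",M[:,0].round(3),"y",M[:,1].round(3),"yawx",np.degrees(np.arctan2(M[1,0],M[0,0])).round(1),"j",np.round(s['q'],3),"F",np.round(s['force'],1),"open",round(s['opening'],4))
    if target is not None: print("shift in tool:",(M.T@(np.array(target)-p)).round(4))
E
python3 - <<'E'
from h import *
rep([.42,-.031,.23])
E
```

```text
t 1.8 pos [0.2609 0.5403 0.2296] x [-0.901  0.435 -0.   ] y [ 0.435  0.901 -0.   ] yawx 154.2 j [ 1.036  0.13   1.488 -0.     1.523 -0.085] F [ 0.3 -0.2  0. ] open 0.0928
shift in tool: [-3.917e-01 -4.453e-01 -4.000e-04]
```

```bash
python3 -m creep '[[-0.01,-0.011,0,0,255],[-0.022,-0.025,0,0,255],[-0.0245,-0.0278,0,0,255],[-0.0245,-0.0278,0,0,255],[-0.0245,-0.0278,0,0,255],[-0.0245,-0.0278,0,0,255],[-0.0245,-0.0278,0,0,255],[-0.0245,-0.0278,0,0,255],[-0.0245,-0.0278,0,0,255],[-0.0245,-0.0278,0,0,255],[-0.0245,-0.0278,0,0,255],[-0.0245,-0.0278,0,0,255]]' 10; python3 -c "
from h import *
rep([.415,-.031,.23])"
```

```text
t: 2.8
tool_pos: [0.3739, 0.1355, 0.23]
orientation: [0.7, 3.062, 0.001]
force: [0.8, -0.6, 0.4]
opening: 0.0175
t 2.8 pos [0.3739 0.1355 0.23  ] x [-0.901  0.434 -0.001] y [0.434 0.901 0.001] yawx 154.3 j [ 0.219 -0.449  2.006 -0.     1.583 -0.903] F [ 0.8 -0.6  0.4] open 0.0175
shift in tool: [-0.1093 -0.1321 -0.    ]
```

```bash
python3 -m creep '[[-0.0245,-0.0278,0,0,255],[-0.0245,-0.0278,0,0,255],[-0.022,-0.026,0,0,255],[-0.018,-0.022,0,0,255],[-0.010,-0.013,0,0,255],[0,0,0,0.06,255],[0,0,0,0.12,255],[0,0,0,0.12,255],[0,0,0,0.12,255],[0,0,0,0.12,255],[0,0,0,0.12,255],[0,0,0,0.12,255]]'; python3 -m creep '[[0,0,0,0.12,255],[0,0,0,0.12,255],[0,0,0,0.12,255],[0,0,0,0.12,255],[0,0,0,0.12,255],[0,0,0,0.12,255],[0,0,0,0.12,255],[0,0,0,0.12,255],[0,0,0,0.12,255],[0,0,0,0.12,255],[0,0,0,0.12,255],[0,0,0,0.12,255]]'; python3 -c "
from h import *
rep([.415,-.031,.111])"
```

```text
t: 3.8
tool_pos: [0.4123, -0.011, 0.2298]
orientation: [1.82, 2.56, 0.0]
force: [-0.1, -0.2, 0.3]
opening: 0.0008
t: 4.8
tool_pos: [0.4123, -0.0109, 0.2298]
orientation: [3.057, 0.725, 0.001]
force: [-0.6, -0.3, 0.2]
opening: 0.0004
t 4.8 pos [ 0.4123 -0.0109  0.2298] x [0.893 0.449 0.   ] y [ 0.449 -0.893  0.   ] yawx 26.7 j [-0.151 -0.402  1.972 -0.     1.57   0.954] F [-0.6 -0.3  0.2] open 0.0004
shift in tool: [-0.0066  0.0191  0.1188]
```

```bash
python3 -m creep '[[0,0,0,0.12,255],[0,0,0,0.12,255],[0,0,0,0.12,255],[0,0,0,0.106,255],[0.003,0.010,0.01,0,255],[0,0.010,0.02,0,255],[0,0,0.025,0,255],[0,0,0.025,0,255],[0,0,0.02,0,255],[0,0,0.012,0,255],[0,0,0.007,0,255],[0,0,0,0,255]]'
python3 - <<'E'
from h import *
rep([.415,-.031,.111])
crop("side",345,200,60,45,6,"pics/s3.png");crop("top",305,212,50,40,6,"pics/t3.png")
E
```

```text
t: 5.8
tool_pos: [0.414, -0.0311, 0.1085]
orientation: [-3.141, -0.013, 0.005]
force: [-0.6, 0.4, 0.4]
opening: 0.0008
t 5.8 pos [ 0.414  -0.0311  0.1085] x [ 1.     0.008 -0.003] y [ 0.008 -1.    -0.001] yawx 0.5 j [-0.199 -0.297  2.117 -0.     1.325  1.364] F [-0.6  0.4  0.4] open 0.0008
shift in tool: [ 0.001  -0.0001 -0.0025]
```

View pics/s3.png

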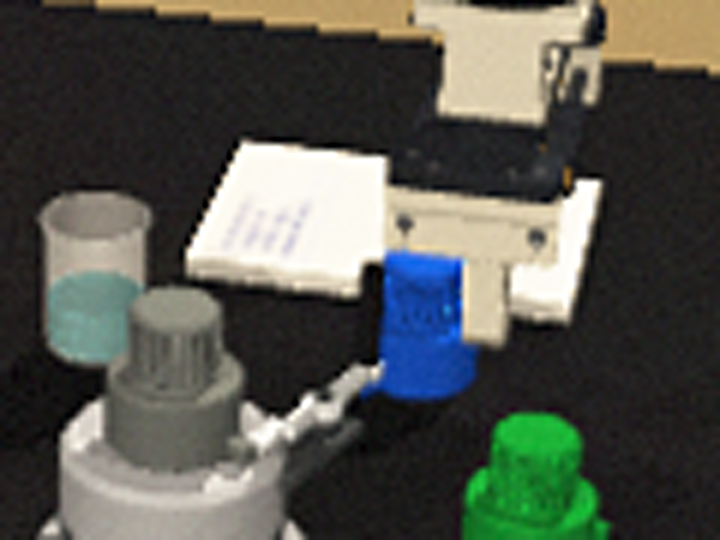

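View pics/t3.png

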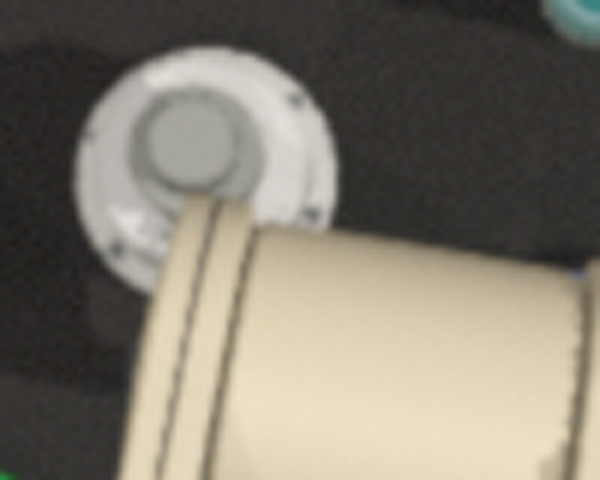

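Side view: the closed fingertips are at crop (485,340), about 35 mm on the robot side of the post, and clear of everything. Now I'll push along tool x, which is world +x.

```bash
python3 -m creep '[[0.008,0,-0.001,0,255],[0.01,0,0,0,255],[0.008,0,0,0,255],[0.006,0,0,0,255],[0.005,0,0,0,255],[0.005,0,0,0,255],[0.005,0,0,0,255],[0.005,0,0,0,255],[0.005,0,0,0,255],[0.004,0,0,0,255],[0.003,0,0,0,255],[0,0,0,0,255]]'
python3 - <<'E'
from h import *
rep([.478,-.031,.11])
crop("side",345,200,60,45,6,"pics/s4.png")
E
```

```text
t: 6.9
tool_pos: [0.4799, -0.0303, 0.1116]
orientation: [-3.141, -0.009, -0.0]
force: [-0.1, -0.2, 0.3]
opening: 0.0005
t 6.9 pos [ 0.4799 -0.0303  0.1116] x [1.    0.006 0.   ] y [ 0.006 -1.    -0.   ] yawx 0.3 j [-0.17  -0.105  1.946  0.     1.3    1.395] F [-0.1 -0.2  0.3] open 0.0005
shift in tool: [-0.0019  0.0007  0.0016]
```

View pics/s4.png

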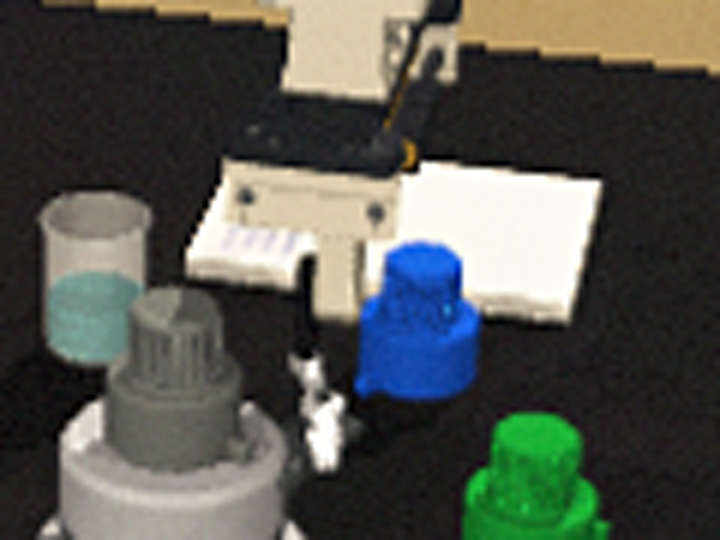

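```bash
python3 -m creep '[[-0.01,0,0,0,255],[-0.015,0,0,0,255],[-0.01,0,0,0,255],[0,0,-0.02,0,255],[0,0,-0.035,0,255],[0,0,-0.035,0,255],[0,0,-0.02,0,0],[0,0,0,0,0],[0,0,0,0,0]]' 10
python3 - <<'E'
from h import *
rep([.5385,.042,.22])
crop("side",325,205,60,45,6,"pics/s5.png");crop("top",305,212,50,40,6,"pics/t5.png")
for c in("side","top"):
  for q in("post_top","pawl"): print(c,q,[(d['pixel'],d['confidence'],atz(c,d['pixel'],.129)[:2]) for d in tip_of(c,q)])
E
```

```text
t: 7.7
tool_pos: [0.4455, -0.031, 0.2233]
orientation: [3.141, 0.009, 0.006]
force: [-0.0, 0.9, -0.3]
opening: 0.016
t 7.7 pos [ 0.4455 -0.031   0.2233] x [1.    0.006 0.004] y [ 0.006 -1.     0.001] yawx 0.3 j [-0.184 -0.299  1.905 -0.     1.532  1.381] F [-0.   0.9 -0.3] open 0.016
shift in tool: [ 0.0934 -0.0724  0.0037]
side post_top [([312.6, 205.6], 0.43, array([0.54274021, 0.02944863]))]Traceback (most recent call last):
  File "<stdin>", line 5, in <module>
ValueError: it knows: beaker, cap, dish, hub_top, jar, neck_top, pad, post_top, vessel
```

View pics/s5.png

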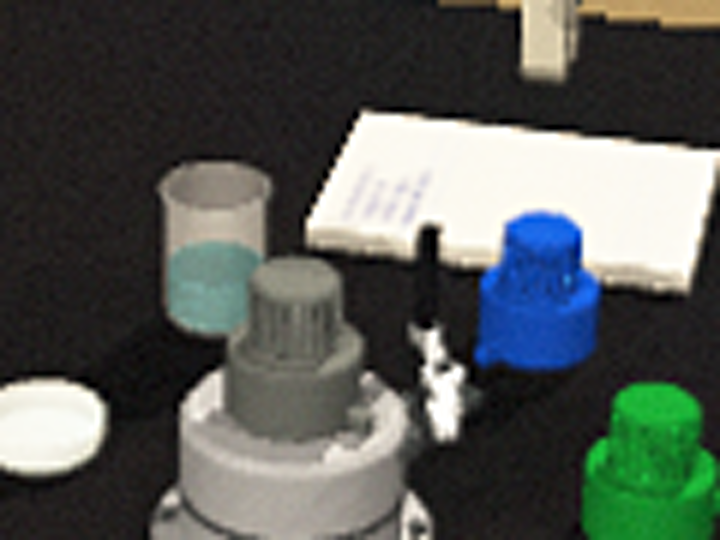

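View pics/t5.png

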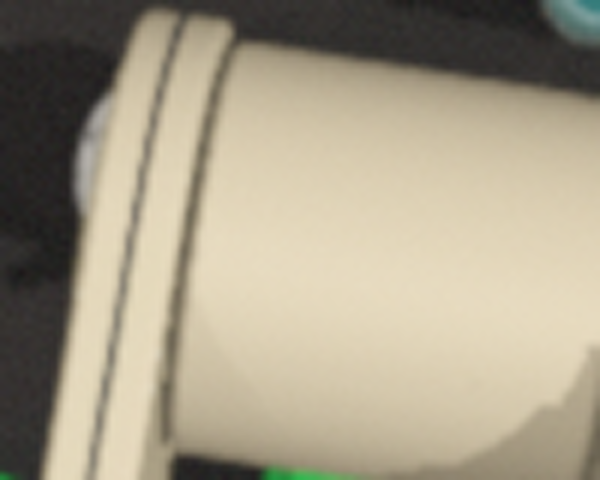

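Run:
```python
from h import *
V=np.array([.5385,.042]); r=R.from_euler('z',-22,degrees=True).as_matrix()[:2,:2]
print(atz("side",(336.3,198.8),.129)[:2])
for a in (0,.4,.5,.6,.7,.8,.85):
  l=np.array([-.042+.04*np.sin(a),-.055-.04*np.cos(a)]); X=np.r_[V+r@l,.129]; print(a,X,proj("side",X)[0])
```

```text
[ 0.49072001 -0.0233021 ]
0 [ 0.46397065 -0.03034899  0.129     ] [346.67994994 198.82668803]
0.4 [ 0.47959599 -0.0332565   0.129     ] [341.10690581 197.61839677]
0.5 [ 0.48358561 -0.03299269  0.129     ] [339.62089218 197.48129139]
0.6 [ 0.48752896 -0.0323319   0.129     ] [338.12483658 197.41338795]
0.7 [ 0.49138665 -0.03128074  0.129     ] [336.63247442 197.4152827 ]
0.8 [ 0.49512012 -0.0298497   0.129     ] [335.15751064 197.4869878 ]
0.85 [ 0.49692856 -0.02899605  0.129     ] [334.43080498 197.54886298]
```

The post top is at side (336.7,198.6), which gives a pawl angle of about 0.72 rad, well away from the cap. I left it there. Now to above the hub, winding the wrist up.

```bash
python3 -m creep '[[0.0156,-0.0121,0,0,0],[0.0234,-0.0181,0,0,0],[0.0234,-0.0181,0,0,0],[0.0200,-0.0155,0,0,0],[0.0110,-0.0086,0,0,0],[0,0,0,0.12,0],[0,0,0,0.12,0],[0,0,0,0.12,0],[0,0,0,0.12,0],[0,0,0,0.12,0],[0,0,0,0.12,0],[0,0,0,0.12,0]]' 25; python3 -m creep '[[0,0,0,0,0]]'
python3 - <<'E'
from h import *
rep([.5385,.042,.117])
crop("side",325,185,65,50,6,"pics/s6.png");crop("top",290,200,50,45,6,"pics/t6.png")
E
```

```text
t: 8.85
tool_pos: [0.5363, 0.0423, 0.2195]
orientation: [2.867, -1.281, -0.005]
force: [-0.2, 0.7, -0.2]
opening: 0.0929
t: 8.93
tool_pos: [0.5363, 0.0422, 0.2196]
orientation: [2.867, -1.281, -0.005]
force: [-0.3, 0.5, 0.4]
opening: 0.0929
t 8.93 pos [0.5363 0.0422 0.2196] x [ 0.667 -0.745 -0.002] y [-0.745 -0.667  0.002] yawx -48.1 j [-0.017 -0.029  1.672 -0.     1.503  2.394] F [-0.3  0.5  0.4] open 0.0929
shift in tool: [ 0.0018 -0.0017  0.1026]
```

View pics/s6.png

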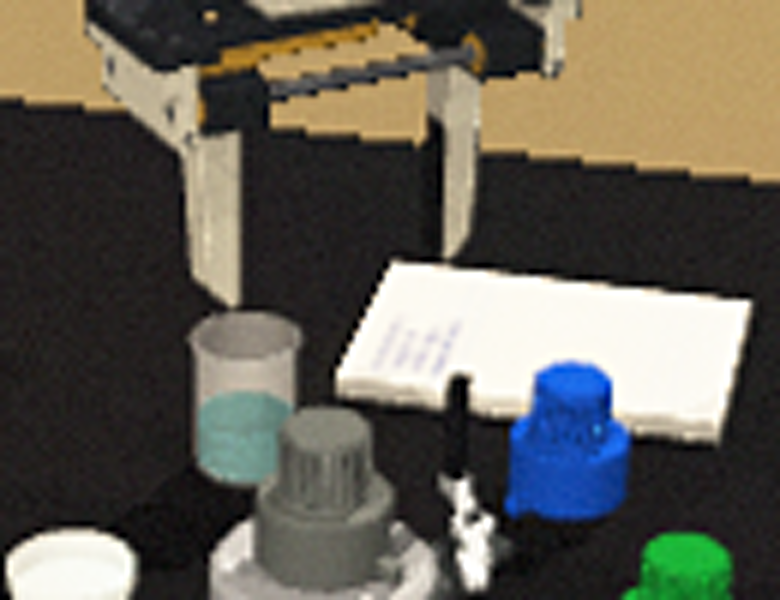

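The fingers straddle the hub from above: tips at crop (230,305) and (455,255), hub at (325,420). Descending in two stages.

```bash
python3 -m creep '[[0.0018,-0.0017,0.015,0,0],[0,0,0.025,0,0],[0,0,0.02,0,0],[0,0,0.010,0,0],[0,0,0.004,0,0],[0,0,0,0,0]]'
python3 - <<'E'
from h import *
rep([.5385,.042,.119])
crop("side",320,205,65,50,6,"pics/s7.png")
E
```

```text
t: 9.53
tool_pos: [0.539, 0.042, 0.1465]
orientation: [2.872, -1.27, -0.003]
force: [0.1, 0.4, -0.8]
opening: 0.0926
t 9.53 pos [0.539  0.042  0.1465] x [ 0.673 -0.74  -0.002] y [-0.74  -0.673  0.002] yawx -47.7 j [-0.017  0.027  1.75  -0.     1.366  2.386] F [ 0.1  0.4 -0.8] open 0.0926
shift in tool: [-0.0003  0.0003  0.0275]
```

View pics/s7.png

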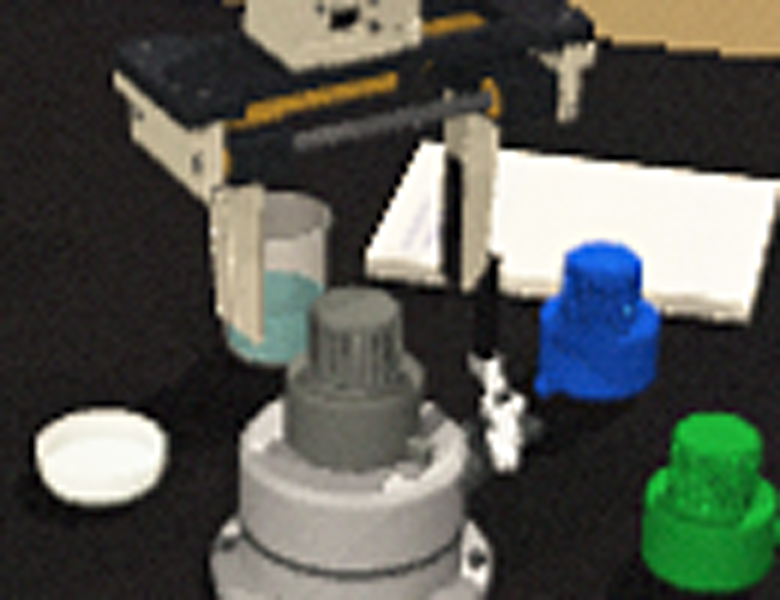

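```bash
python3 -m creep '[[0,0,0.012,0,0],[0,0,0.010,0,0],[0,0,0.0055,0,0],[0,0,0,0,0],[0,0,0,0,255],[0,0,0,0,255],[0,0,0,0,255],[0,0,0,0,255],[0,0,0,0,255],[0,0,0,0,255],[0,0,0,0,255],[0,0,0,0,255]]' 25; python3 -c "
from h import *
rep([.5385,.042,.119])"
```

```text
t: 10.58
tool_pos: [0.5399, 0.042, 0.1202]
orientation: [-2.872, 1.273, -0.0]
force: [0.7, 0.2, -0.1]
opening: 0.0444
t 10.58 pos [0.5399 0.042  0.1202] x [ 0.672 -0.741  0.   ] y [-0.741 -0.672 -0.   ] yawx -47.8 j [-0.017  0.052  1.775 -0.     1.314  2.388] F [ 0.7  0.2 -0.1] open 0.0444
shift in tool: [-0.0009  0.001   0.0012]
```

```bash
python3 -m creep '[[0,0,0,0,255],[0,0,0,0,255]]'; python3 -c "
from h import *
rep([.5385,.042,.119])"
```

```text
t: 10.75
tool_pos: [0.5397, 0.0419, 0.1202]
orientation: [2.872, -1.273, -0.0]
force: [-0.7, -1.1, 1.9]
opening: 0.0387
t 10.75 pos [0.5397 0.0419 0.1202] x [ 0.672 -0.741  0.   ] y [-0.741 -0.672  0.   ] yawx -47.8 j [-0.017  0.052  1.775 -0.     1.314  2.388] F [-0.7 -1.1  1.9] open 0.0387
shift in tool: [-0.0009  0.0009  0.0012]
```

The hub is gripped. Now I'll turn counter-clockwise (negative twist, since tool z points down), rising 4 mm/rad.

```bash
python3 -m creep '[[0,0,0,-0.04,255],[0,0,-0.0003,-0.08,255],[0,0,-0.0005,-0.12,255],[0,0,-0.0005,-0.12,255],[0,0,-0.0005,-0.12,255],[0,0,-0.0005,-0.12,255],[0,0,-0.0005,-0.12,255],[0,0,-0.0005,-0.12,255]]'
python3 - <<'E'
from h import *
rep([.5385,.042,.119]); print(read_state()['wrist_torque'])
crop("side",320,205,65,50,6,"pics/s8.png")
E
```

```text
t: 11.42
tool_pos: [0.5395, 0.0421, 0.123]
orientation: [-3.141, -0.018, 0.001]
force: [-0.2, 1.0, -1.6]
opening: 0.0386
t 11.42 pos [0.5395 0.0421 0.123 ] x [ 1.     0.012 -0.001] y [ 0.012 -1.    -0.   ] yawx 0.7 j [-0.017  0.05   1.773  0.     1.32   1.542] F [-0.2  1.  -1.6] open 0.0386
shift in tool: [-0.001   0.0001  0.004 ]
[0.0051012  0.17092614 0.02733443]
```

View pics/s8.png

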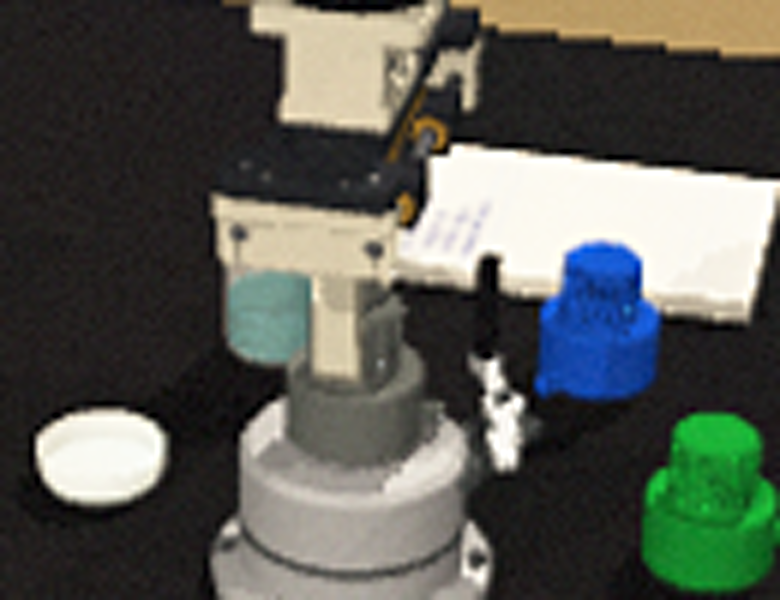

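The cap turns with the hand: the ear has moved from crop (415,450) to about (438,408), and torque and force are low. Continuing.

```bash
python3 -m creep '[[0,0,-0.0005,-0.12,255],[0,0,-0.0005,-0.12,255],[0,0,-0.0005,-0.12,255],[0,0,-0.0005,-0.12,255],[0,0,-0.0005,-0.12,255],[0,0,-0.0005,-0.12,255],[0,0,-0.0005,-0.12,255],[0,0,-0.0005,-0.12,255],[0,0,-0.0005,-0.12,255],[0,0,-0.0005,-0.12,255],[0,0,-0.0005,-0.12,255],[0,0,-0.0005,-0.12,255]]'; python3 -m creep '[[0,0,-0.0005,-0.12,255],[0,0,-0.0005,-0.12,255],[0,0,-0.0005,-0.12,255],[0,0,-0.0005,-0.12,255],[0,0,-0.0005,-0.12,255],[0,0,-0.0005,-0.12,255],[0,0,-0.0005,-0.12,255],[0,0,-0.0005,-0.12,255],[0,0,-0.0005,-0.12,255],[0,0,-0.0005,-0.12,255],[0,0,-0.0005,-0.12,255],[0,0,-0.0005,-0.12,255]]'
python3 - <<'E'
from h import *
rep(); print(read_state()['wrist_torque'])
crop("side",320,205,65,50,6,"pics/s9.png")
E
```

```text
t: 12.47
tool_pos: [0.5398, 0.0425, 0.1292]
orientation: [-2.352, -2.081, -0.001]
force: [-0.2, 1.8, -1.7]
opening: 0.0386
t: 13.47
tool_pos: [0.5385, 0.0427, 0.1344]
orientation: [-0.396, -3.113, -0.001]
force: [-3.3, 1.7, -1.3]
opening: 0.0389
t 13.47 pos [0.5385 0.0427 0.1344] x [-0.968  0.25   0.003] y [0.25  0.968 0.   ] yawx 165.5 j [-1.700e-02  3.800e-02  1.763e+00  1.000e-03  1.344e+00 -1.335e+00] F [-3.3  1.7 -1.3] open 0.0389
[ 0.42988822  0.61944333 -0.00553848]
```

View pics/s9.png

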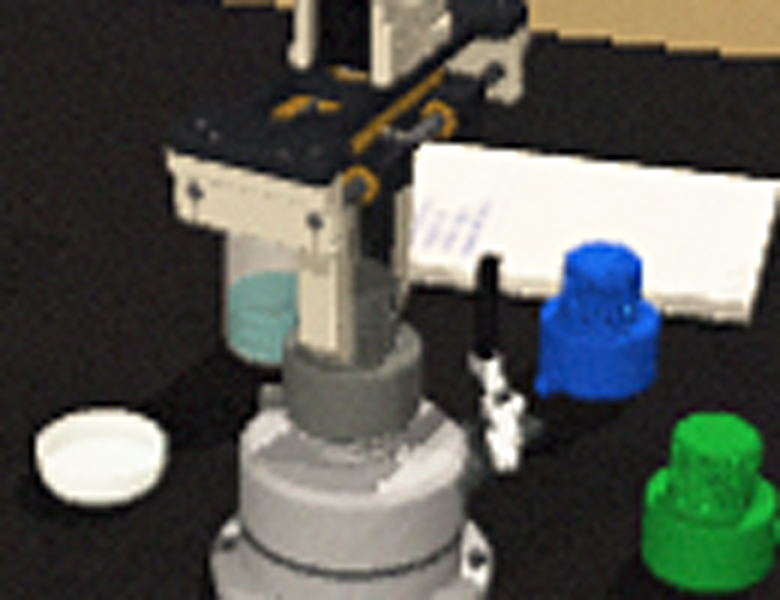

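The cap has risen about 14 mm after 3.72 rad, with the neck showing below the skirt at crop (360,440). I'll turn 0.6 rad more.

```bash
python3 -m creep '[[0,0,-0.0005,-0.12,255],[0,0,-0.0005,-0.12,255],[0,0,-0.0005,-0.12,255],[0,0,-0.0005,-0.12,255],[0,0,-0.0005,-0.12,255],[0,0,0,0,255]]'
python3 - <<'E'
from h import *
rep(); print(read_state()['wrist_torque'])
E
```

```text
t: 14.02
tool_pos: [0.5389, 0.0418, 0.1372]
orientation: [0.539, -3.093, 0.0]
force: [-3.2, -1.7, -2.5]
opening: 0.0387
t 14.02 pos [0.5389 0.0418 0.1372] x [-0.941 -0.338  0.002] y [-0.338  0.941  0.   ] yawx -160.2 j [-0.017  0.036  1.76  -0.     1.348 -1.933] F [-3.2 -1.7 -2.5] open 0.0387
[-0.26744102  0.5508113   0.00124737]
```

```bash
python3 -m creep '[[0,0,-0.002,0,255],[0,0,-0.003,0,255],[0,0,-0.003,0,255],[0,0,0,0,255]]'
python3 - <<'E'
from h import *
rep(); print(read_state()['wrist_torque'])
crop("side",320,205,65,50,6,"pics/s10.png")
E
```

```text
t: 14.35
tool_pos: [0.5407, 0.0421, 0.1471]
orientation: [-0.533, 3.094, -0.0]
force: [1.2, -0.4, -1.0]
opening: 0.0388
t 14.35 pos [0.5407 0.0421 0.1471] x [-0.942 -0.335 -0.002] y [-0.335  0.942 -0.   ] yawx -160.4 j [-0.017  0.027  1.75   0.     1.363 -1.929] F [ 1.2 -0.4 -1. ] open 0.0388
[ 0.07045661 -0.03500241 -0.04587552]
```

View pics/s10.png

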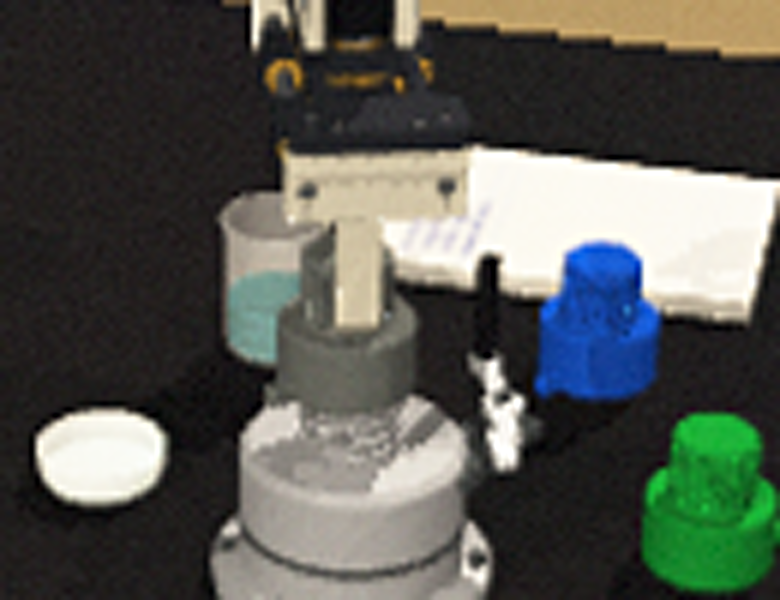

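The cap comes up freely: the force is only the cap's weight and the thread is exposed at crop (355,430). Lifting, and unwinding the wrist a little for joint range.

```bash
python3 -m creep '[[0,0,-0.004,0,255],[0,0,-0.007,0,255],[0,0,-0.009,0,255],[0,0,-0.010,0,255],[0,0,-0.010,0.06,255],[0,0,-0.010,0.12,255],[0,0,-0.010,0.12,255],[0,0,-0.006,0.12,255],[0,0,-0.002,0.12,255],[0,0,0,0.12,255],[0,0,0,0.08,255],[0,0,0,0,255]]'
python3 - <<'E'
from h import *
rep([.4975,-.305,.21])
crop("side",320,190,70,50,6,"pics/s11.png")
E
```

```text
t: 15.4
tool_pos: [0.5403, 0.0421, 0.2154]
orientation: [0.623, 3.077, 0.001]
force: [-0.4, -0.5, -1.9]
opening: 0.0389
t 15.4 pos [0.5403 0.0421 0.2154] x [-0.921  0.389 -0.002] y [0.389 0.921 0.001] yawx 157.1 j [-0.017 -0.021  1.672  0.     1.49  -1.188] F [-0.4 -0.5 -1.9] open 0.0389
shift in tool: [-0.0956 -0.3364  0.0053]
```

View pics/s11.png

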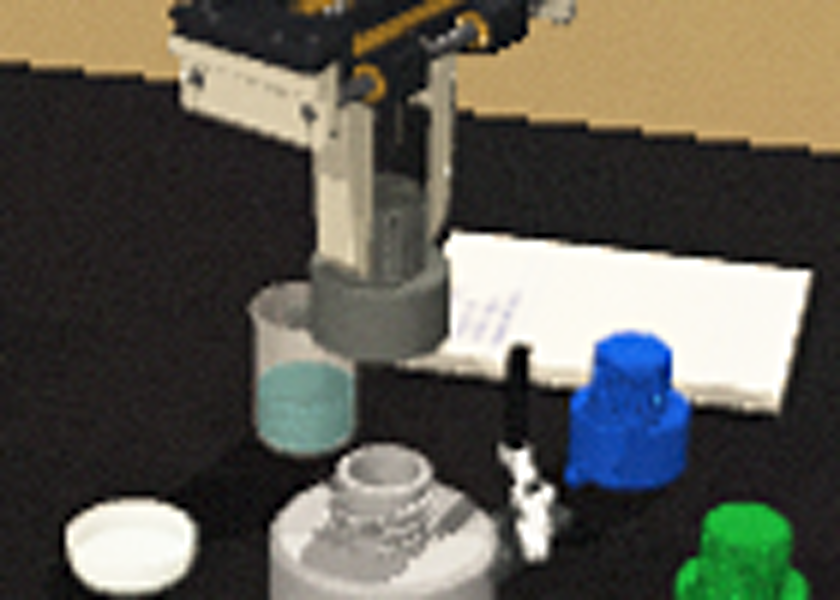

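The cap is clear of the bare neck and upright, at crop (380,310). Carrying it to above the pad centre.

```bash
python3 -m creep '[[-0.0033,-0.0115,0,0,255],[-0.0065,-0.0230,0,0,255],[-0.0090,-0.0316,0,0,255],[-0.0098,-0.0345,0,0,255],[-0.0098,-0.0345,0,0,255],[-0.0098,-0.0345,0,0,255],[-0.0098,-0.0345,0,0,255],[-0.0098,-0.0345,0,0,255],[-0.0090,-0.0316,0,0,255],[-0.0082,-0.0288,0,0,255],[-0.0065,-0.0230,0,0,255],[-0.0041,-0.0144,0,0,255]]'; python3 -m creep '[[0,0,0,0,255],[0,0,0,0,255]]'
python3 - <<'E'
from h import *
rep([.4975,-.305,.0607])
crop("side",350,165,70,50,6,"pics/s12.png");crop("top",390,205,65,50,6,"pics/t12.png")
E
```

```text
t: 16.45
tool_pos: [0.4971, -0.3085, 0.2141]
orientation: [-0.617, -3.08, 0.001]
force: [0.1, 0.4, -1.3]
opening: 0.0383
t: 16.62
tool_pos: [0.498, -0.3057, 0.2139]
orientation: [-0.618, -3.08, -0.001]
force: [-0.0, 0.1, -1.5]
opening: 0.0389
t 16.62 pos [ 0.498  -0.3057  0.2139] x [-0.923  0.386  0.   ] y [0.386 0.923 0.   ] yawx 157.3 j [-0.639  0.096  1.554  0.     1.492 -1.813] F [-0.   0.1 -1.5] open 0.0389
shift in tool: [0.0007 0.0004 0.1532]
```

View pics/s12.png

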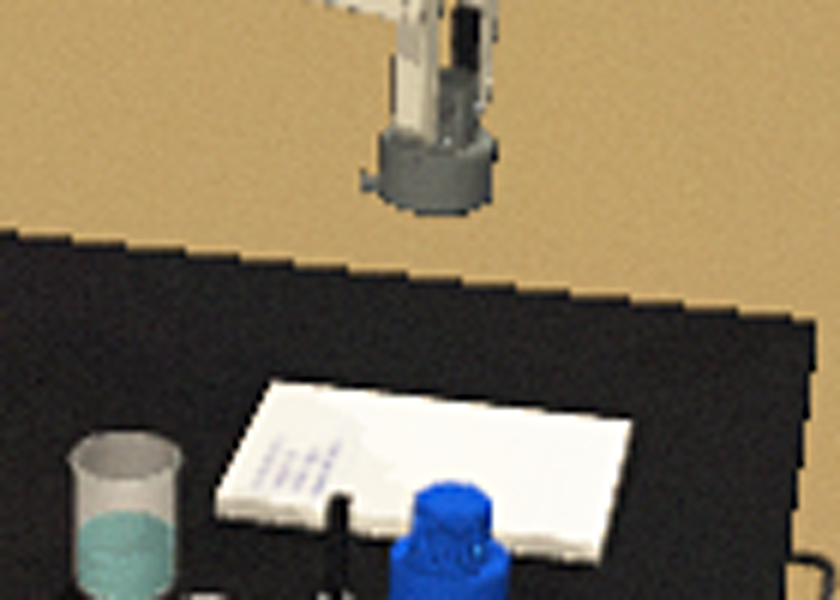

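View pics/t12.png

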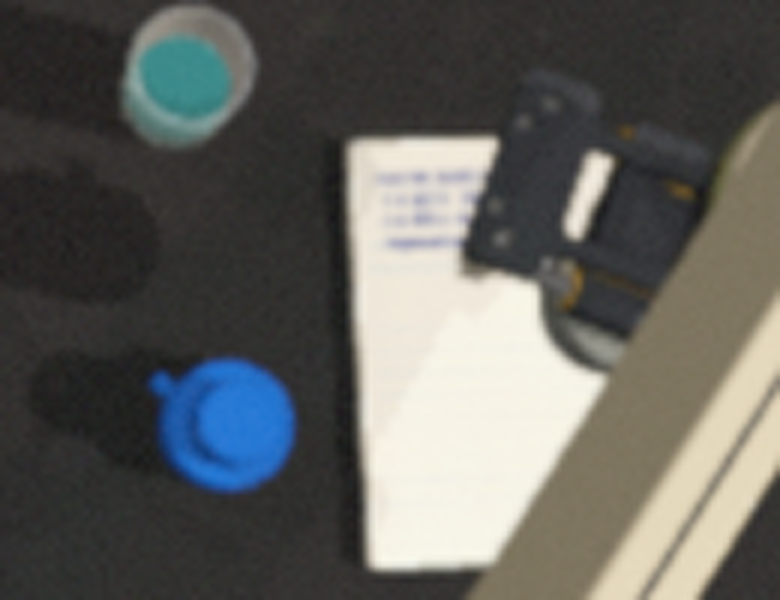

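The cap hangs level over the pad; its ear points left in the side view, at crop (368,182). Descending, slowly at the end.

```bash
python3 -m creep '[[0,0,0.008,0,255],[0,0,0.016,0,255],[0,0,0.020,0,255],[0,0,0.020,0,255],[0,0,0.020,0,255],[0,0,0.020,0,255],[0,0,0.016,0,255],[0,0,0.010,0,255],[0,0,0.005,0,255],[0,0,0.003,0,255],[0,0,0,0,255],[0,0,0,0,255]]'
python3 - <<'E'
from h import *
rep([.4975,-.305,.0607])
crop("side",350,190,60,45,6,"pics/s13.png")
E
```

```text
t: 17.72
tool_pos: [0.499, -0.3055, 0.0769]
orientation: [0.617, 3.079, -0.001]
force: [-0.3, 0.3, -1.3]
opening: 0.039
t 17.72 pos [ 0.499  -0.3055  0.0769] x [-0.923  0.385 -0.001] y [ 0.385  0.923 -0.   ] yawx 157.3 j [-0.637  0.212  1.685  0.     1.243 -1.812] F [-0.3  0.3 -1.3] open 0.039
shift in tool: [ 0.0016 -0.0001  0.0162]
```

View pics/s13.png

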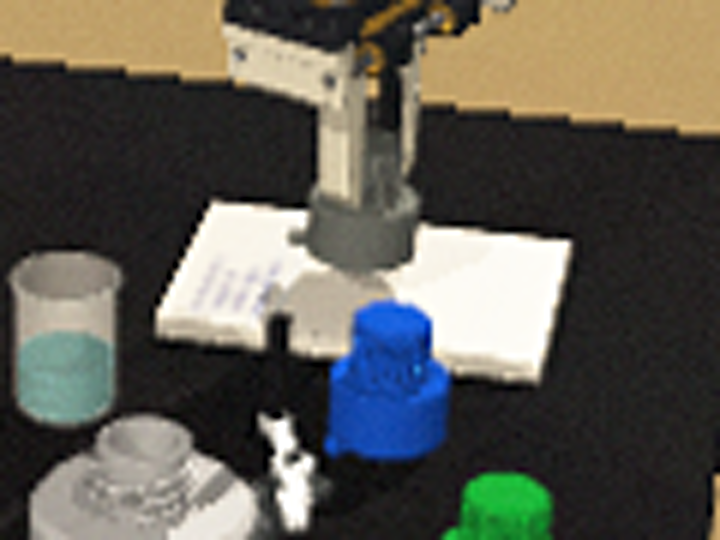

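```bash
python3 -m creep '[[0,0,0.003,0,255],[0,0,0.003,0,255],[0,0,0.003,0,255],[0,0,0.002,0,255],[0,0,0,0,255],[0,0,0,0,255]]';  python3 -m creep '[[0,0,0.001,0,255],[0,0,0.001,0,255],[0,0,0,0,255]]'; python3 -m creep '[[0,0,0.001,0,255],[0,0,0,0,255],[0,0,0,0,255]]'
```

```text
t: 18.27
tool_pos: [0.4981, -0.3051, 0.0646]
orientation: [-0.618, -3.08, -0.0]
force: [0.6, 0.6, -1.8]
opening: 0.0384
t: 18.52
tool_pos: [0.4983, -0.3052, 0.0628]
orientation: [-0.618, -3.08, -0.0]
force: [0.1, -0.2, -1.2]
opening: 0.0386
t: 18.77
tool_pos: [0.4983, -0.3052, 0.0619]
orientation: [-0.618, -3.08, -0.0]
force: [-0.1, -0.8, -1.2]
opening: 0.0389
```

```bash
python3 -m creep '[[0,0,0.0005,0,255],[0,0,0,0,255],[0,0,0,0,255]]';  python3 -m creep '[[0,0,0.0005,0,255],[0,0,0,0,255],[0,0,0,0,255]]';python3 -m creep '[[0,0,0.0005,0,255],[0,0,0,0,255],[0,0,0,0,255]]'
```

```text
t: 19.02
tool_pos: [0.4983, -0.3052, 0.0614]
orientation: [-0.618, -3.08, -0.0]
force: [-0.5, 0.3, -2.0]
opening: 0.0387
t: 19.27
tool_pos: [0.4983, -0.3052, 0.0609]
orientation: [-0.618, -3.08, -0.0]
force: [-0.5, -0.2, -2.2]
opening: 0.0385
t: 19.52
tool_pos: [0.4983, -0.3052, 0.0604]
orientation: [-0.618, -3.08, -0.0]
force: [0.1, -1.0, -1.9]
opening: 0.0384
```

```bash
python3 -m creep '[[0,0,0.0005,0,255],[0,0,0,0,255],[0,0,0,0,255]]';  python3 -m creep '[[0,0,0.0005,0,255],[0,0,0,0,255],[0,0,0,0,255]]';python3 -m creep '[[0,0,0.0005,0,255],[0,0,0,0,255],[0,0,0,0,255]]'
```

```text
t: 19.77
tool_pos: [0.4983, -0.3052, 0.0599]
orientation: [-0.618, -3.08, -0.0]
force: [-0.1, 0.3, -2.6]
opening: 0.0384
t: 20.02
tool_pos: [0.4983, -0.3053, 0.0597]
orientation: [0.618, 3.08, -0.0]
force: [-0.9, 1.2, 1.3]
opening: 0.0384
t: 20.27
tool_pos: [0.4984, -0.3053, 0.0596]
orientation: [0.618, 3.08, -0.0]
force: [-3.2, 1.0, 5.6]
opening: 0.0386
```

Contact is felt (force 5.6 N up at 0.0596, where predicted). Easing off slightly, then opening.

```bash
python3 -m creep '[[0,0,-0.0005,0,255],[0,0,0,0,255],[0,0,0,0,140],[0,0,0,0,130],[0,0,0,0,110],[0,0,0,0,80],[0,0,0,0,40],[0,0,0,0,20],[0,0,0,0,20],[0,0,0,0,20],[0,0,0,0,20]]' 10
python3 - <<'E'
from h import *
rep()
crop("side",350,190,60,45,6,"pics/s14.png")
E
```

```text
t: 21.18
tool_pos: [0.4983, -0.3052, 0.0594]
orientation: [0.618, 3.08, -0.0]
force: [-0.4, -0.1, 0.2]
opening: 0.0847
t 21.18 pos [ 0.4983 -0.3052  0.0594] x [-0.923  0.386 -0.   ] y [0.386 0.923 0.   ] yawx 157.3 j [-0.637  0.233  1.695  0.     1.213 -1.812] F [-0.4 -0.1  0.2] open 0.0847
```

View pics/s14.png

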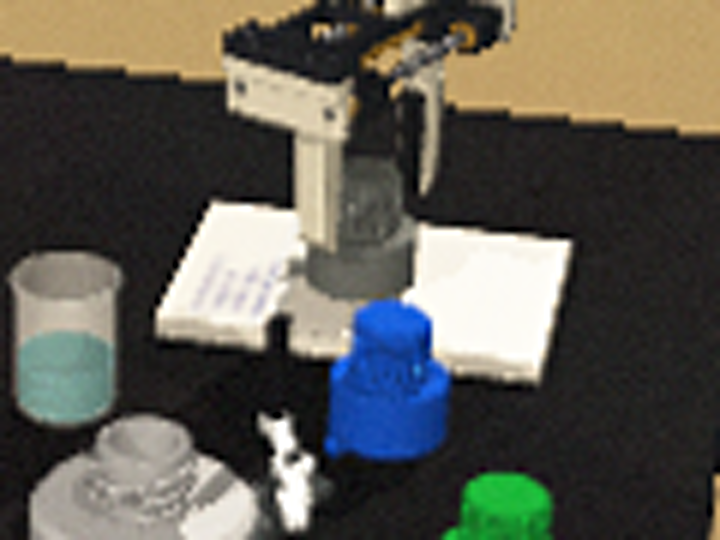

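The cap stands upright on the pad at crop (360,250), with the fingers open and clear of it. Retreating straight up, then aside so the top camera can see.

```bash
python3 -m creep '[[0,0,-0.008,0,0],[0,0,-0.016,0,0],[0,0,-0.025,0,0],[0,0,-0.03,0,0],[0,0,-0.03,0,0],[0,0,-0.03,0,0],[0,0,-0.02,0,0],[0.01,0,-0.005,0,0],[0.025,0,0,0,0],[0.03,0,0,0,0],[0.03,0,0,0,0],[0.02,0,0,0,0]]'; python3 -m creep '[[0.02,0.01,0,0,0],[0.01,0.03,0,0,0],[0,0.035,0,0,0],[0,0.035,0,0,0],[0,0.035,0,0,0],[0,0.035,0,0,0],[0,0.035,0,0,0],[0,0.025,0,0,0],[0,0.01,0,0,0],[0,0,0,0,0],[0,0,0,0,0]]'
python3 - <<'E'
from h import *
rep()
crop("side",330,210,65,50,6,"pics/s15.png");crop("top",350,205,105,70,5,"pics/t15.png")
for c in("side","top"):
  r=near(c,"cap",(362,197) if c=="side" else (410,212))
  print(c,None if r is None else r.sum())
  for q,z in(("cap",.011),("hub_top",.0755),("beaker",0),("jar",0),("dish",0),("post_top",.129)):
    print(c,q,[(np.round(d['pixel'],1).tolist(),round(d['confidence'],2),np.round(atz(c,d['pixel'],z)[:2],3).tolist()) for d in tip_of(c,q)])
E
```

```text
t: 22.23
tool_pos: [0.3905, -0.26, 0.2239]
orientation: [-0.617, -3.08, 0.0]
force: [-0.9, 0.5, 0.6]
opening: 0.0928
t: 23.15
tool_pos: [0.4608, -0.0189, 0.2237]
orientation: [0.616, 3.081, -0.001]
force: [-0.4, 0.3, 0.5]
opening: 0.0931
t 23.15 pos [ 0.4608 -0.0189  0.2237] x [-0.923  0.384 -0.   ] y [ 0.384  0.923 -0.001] yawx 157.4 j [-1.520e-01 -2.520e-01  1.866e+00 -1.000e-03  1.528e+00 -1.328e+00] F [-0.4  0.3  0.5] open 0.0931
side 362.0
side cap [([350.9, 195.3], 0.91, [0.489, -0.278]), ([354.1, 212.5], 0.91, [0.46, -0.17]), ([374.7, 250.0], 0.84, [0.375, 0.016]), ([292.2, 285.1], 0.64, [0.546, 0.213]), ([371.3, 283.2], 0.62, [0.365, 0.159])]
side hub_top [([348.0, 173.9], 0.87, [0.505, -0.3]), ([354.6, 198.3], 0.84, [0.457, -0.14]), ([290.8, 264.7], 0.76, [0.547, 0.221]), ([374.1, 229.1], 0.74, [0.381, 0.016]), ([372.3, 262.6], 0.6, [0.366, 0.166])]
side beaker [([300.4, 211.4], 0.72, [0.624, -0.153])]
side jar [([333.0, 306.1], 0.86, [0.44, 0.25])]
side dish [([271.4, 233.0], 0.83, [0.671, -0.012]), ([311.9, 220.1], 0.71, [0.577, -0.112])]
side post_top [([338.1, 195.0], 0.46, [0.49, -0.046]), ([352.2, 190.8], 0.37, [0.458, -0.081])]
top 432.0
top cap [([410.8, 211.4], 0.79, [0.499, -0.308]), ([234.9, 198.4], 0.77, [0.55, 0.199]), ([358.5, 224.1], 0.7, [0.467, -0.154]), ([309.3, 251.5], 0.59, [0.393, -0.011])]
top hub_top [([245.2, 259.4], 0.71, [0.378, 0.159]), ([413.2, 211.7], 0.69, [0.492, -0.296]), ([229.0, 194.8], 0.66, [0.552, 0.202]), ([309.8, 258.0], 0.64, [0.376, -0.012]), ([365.1, 226.3], 0.52, [0.456, -0.164])]
top beaker [([355.4, 170.4], 0.68, [0.626, -0.153]), ([411.3, 212.9], 0.4, [0.495, -0.312])]
top jar [([218.9, 237.5], 0.81, [0.44, 0.247])]
top dish [([306.1, 151.3], 0.7, [0.687, -0.01])]
top post_top []
```

View pics/s15.png

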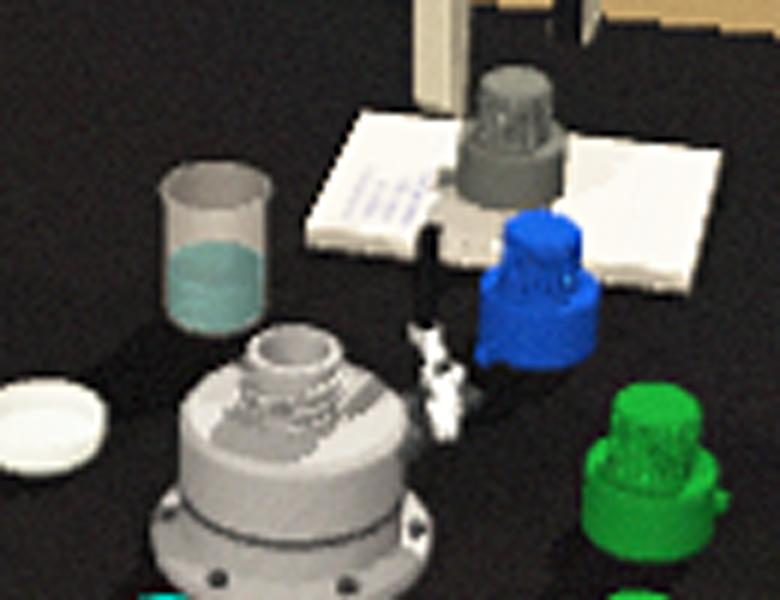

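View pics/t15.png

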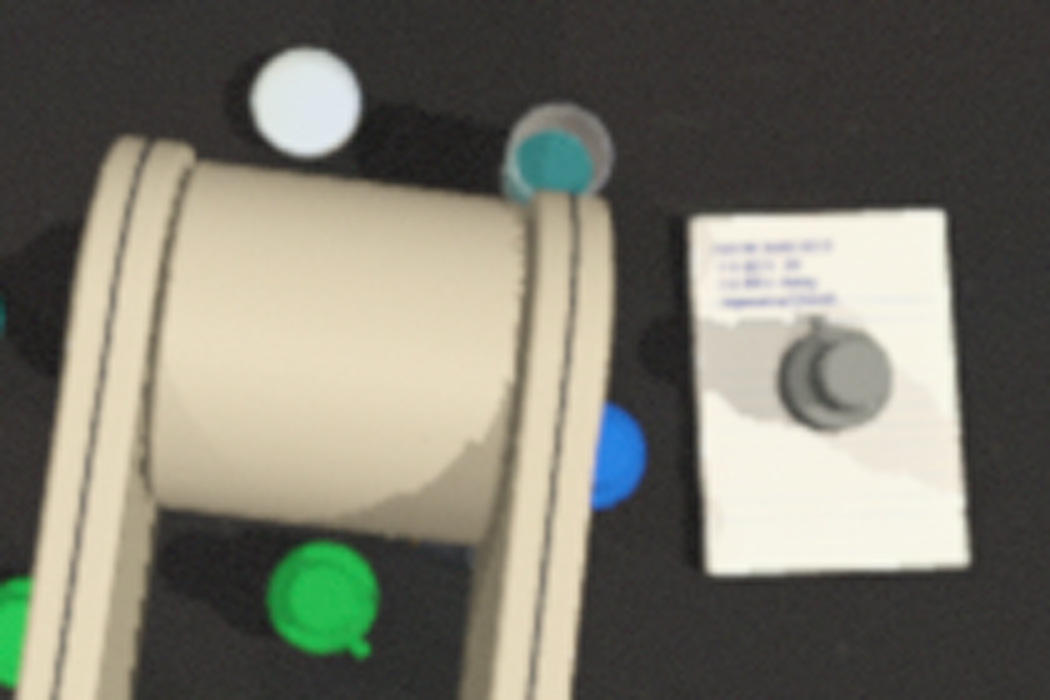

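The cap stands upright in the middle of the pad, at side crop (510,140) and top crop (835,380), ear included. The post is unchanged at side crop (430,230), and the beaker, jar and dish are where they were.

```bash
python3 -c "
from plant import *
print(close_job())"
```

```text
the job is handed in; nothing more can be done
None
```

I carried out the task in the order asked and handed it in at about 24 s; `close_job()` gives no verdict, so I only have my own checks.

**What I did:**
- **Pawl:** I pushed the post out with the closed fingers. The side camera put the pawl at about 0.72 rad.
- **Cap:** I unscrewed it about 4.3 rad counter-clockwise in one grip, then lifted it off the neck. I lowered it onto the middle of the notepad until I felt contact at about 5.6 N, and released it.

**Last checks:**
- **Cap on the pad:** It stands right way up near (0.498, -0.305), wholly on the pad including its ear.
- **Pawl:** The post had not moved in the final side picture. The network was unsure of it there (confidence 0.46) and missed it in the top view behind the arm, so I relied on the picture.
- **Beaker, jar and dish:** They are where they were, within the networks' scatter of up to about 1 cm. The jar's first top reading (y 0.237) was the outlier; later ones agree at about y 0.25.
- **Robot:** It was touching nothing, with the fingertips at about 0.21 m. Every wrist force I read was under 8 N.

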